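Slide the fruit box under the spout and tip the pan

ROBOT

A 6-joint arm with a two-finger parallel gripper is mounted at the origin on a cart in front of the work surface, level with it; the furniture and walls round the work are solid. World frame = base frame: x ahead of the robot, y to its left, z up, the work surface at z = 0. Lengths are in m, angles in degrees, forces in N, time in s.
With the tool pointing down it reaches from about 0.275 to 0.85 m from the base axis. Payload 19 kg.
Tool frame: the origin (TCP) lies between the finger pads; the fingertips stand manip.tcp_to_tips ahead of it and the grasp point (between the pads) lies 5 mm behind it (manip.tcp_to_tips is the distance from the TCP to the fingertips, in m); z points along the fingers, y is the line along which they close (so a half turn about z gives the same grasp; the last joint's range is limited). The gripper opens to 85 mm and grips with 20 to 120 N. Pads are 22 mm wide; open, the fingers measure 114 mm over their backs; the gripper's body (76 mm by 85 mm) begins 54 mm behind the grasp point. The pads swing forward as they close: fully open they stand 13 mm farther back than shut.
Start: joints at [-73.51, 8.623, 82.357, -0, 89.026, -7.678], TCP at [0.235, -0.525, 0.245] pointing down, gripper open.
Joint ranges: [-160.23, 160.23], [-39.13, 120.54], [6.94, 153.29], [-79.49, 259.48], [9.18, 160.14], [-161.06, 161.06]. Speed limits (degrees/s): [108.29, 108.29, 127.2, 172.46, 172.46, 172.46].

INTERFACE

Orientations are given as a 3x3 rotation matrix whose columns are the frame's x, y, z axes.
In Python, from cell import manip gives the robot as it stands. The module is installed in compiled form; this text tells all that it offers.
- The arm moves only by the shell command python3 -m inch 'ROWS'. ROWS is JSON, a list of rows, each a list of 7 numbers: the turn, a rotation vector about the tool's x, y, z scaled (see below), then the shift along the tool's x, y, z scaled (see below), then the opening, from 0 (shut) to 1 (fully open). In form: [[wx, wy, wz, x, y, z, jaw], ...]. A call has 1 to 20 rows; each row shifts and turns the commanded pose from where the row before left it, along the tool's axes as they then stand; what a row does not reach is not made up. The controller multiplies each number of a shift by 0.02 m and each number of a turn by 5 degrees. A row lasts 1/12 s, in which the tool goes at most 41.7 mm and 7.16 degrees, less where a joint would pass 70% of its speed; a pose out of reach is approached as far as the arm can. A call with a number of a shift or a turn outside -1 to 1 is refused whole. A call with a gripper value outside its range is refused whole. The fingers move at their own pace and stop on an object; the grip force is fixed at half the most. Time passes only in rows, so rows that do not move let the fingers close. It gives the time, the measured TCP pose, the force, the opening and the grip force at its end, in the units of the state.
- manip.observe(): the state, without advancing time (a new reading comes with each control period).
- manip.grab_frame(name): name is "scene" or "top"; returns a dict with "pixels" (400x640x3 uint8, blue, green, red), "fx", "fy", "cx", "cy" (pixels), "rvec" (rotation vector, rad) and "tvec" (3), from world to camera coordinates, as OpenCV has them. Camera axes: x right, y down, z forward; pixel columns grow to the right and rows downward; lengths in m; the calibration is good to about 2 mm. A picture is of the moment at which its call begins. There is no depth.
- manip.hand_in(): hands the job in; it is judged then, once.
Trained networks look in a picture, given as the dict that the camera call returned (one of the last four; its "shot" number tells which), for a name from the list of things; names that differ only in an ending like _2 or _b are one class to them, and where a whole thing is asked for, a point or a joint stands for the part that bears it (a point fixed in the world has none). Each returns a list of dicts, best first, with "conf" (0 to 1); they miss things now and then, are a little off and sometimes report something else, mostly with a low value. They report only what shows in the picture. A call takes as long as a camera call. They do not tell look-alikes from the thing itself.
- manip.cut_out(picture, thing): "pixels" (400x640 bool, what is visible of it) and "location" ([row, column] as shares, 0 to 1, of the picture: columns of its width, rows of its height, amid what is visible of it).
- manip.landmark_of(picture, thing): "location" ([row, column] as shares, 0 to 1, of the picture: columns of its width, rows of its height: a listed point, or the origin of a listed thing).
The state is a dict: "time": time; "joint_positions": joint angles; "joint_vel": joint speeds; "joint_efforts": joint torques, N m; "eef_pos": TCP position; "tcp_rot": TCP orientation; "wrist_force": force on the tool from outside, world axes, zero at the start; "torque": the same for the moment, N m; "width": finger opening in m; "grasp_force": force on a finger pad.
Only numpy, scipy, OpenCV 4.12 (cv2) and the standard library are available. Lean on these libraries where they do the work, as an engineer would, in place of code of your own. Each camera call takes 0.05 s, during which the arm holds its last target. There are 200 camera calls.

TASK

Slide the wooden box along its rail until its large compartment is squarely under the fixed spout, then raise the pan's handle so that the lemon and the lime roll down through the spout into that compartment. Let the pan back down level and leave the box under the spout; do not touch the fruit or disturb the other things on the worktop.

Things in the scene. Friction and masses are not known exactly. Their poses are not given: they have to be found in the camera images.
- box (a joint): Slide of the open wooden box on its rail, in m: 0 at the end far from the spout, grows as the box moves towards (and past) the spout, up to 0.27. It moves along the rail's +y axis (world left at yaw 0), stays where it is left, and takes about 2 N to slide. No stop marks the right place: the box can be pushed too far.
- box_well (a point): Centre of the inner floor of the box's large compartment (the one towards the spout): inside 110 mm across the rail (x) by 120 mm along the rail (y), walls 5 mm thick and 65 mm high above this floor, which is 27 mm above the worktop. A narrow compartment (50 mm along the rail) lies behind it, on the -y side. Axes: x across the rail, y along the rail towards the spout, z up.
- box_tab (a point): Middle of the part to grip of the steel tab that stands upright behind the box's -y end, 155 mm from the centre of the large compartment. The tab is 30 mm wide across the rail (x), 14 mm thick along the rail (y) and its top is 20 mm above this point, 107 mm above the worktop; the gap between tab and box is 28 mm. It moves with the box. Same axes as box_well.
- spout_mouth (a point): Centre of the open bottom of the fixed sheet-steel spout, 108 mm above the worktop (16 mm above the box's rim). The spout's outside is 96 mm across the rail and about 87 mm along it, its top 205 mm above the worktop; the mouth is 90 by 80 mm. Same axes as the rail. Its posts stand on the far (+x) side, 75 to 95 mm from its centre line. The box is in place when box_well lies straight below this point.
- pan (a joint): Hinge of the aluminium tipping pan, in rad: 0 level on its rest, grows as its handle end is raised, up to 1.1. The fruit rolls out at about 0.5 to 0.8. It is stiffly damped and when let go, with the fingers clear of the bar, sinks back to 0 by itself in a second or two (it can hang on an open finger that is under the bar or its arms); raising it at the handle takes about 2 to 4 N.
- pan_hinge (a point): Middle of the pan's hinge line, which runs across the rail (along this point's x axis), at the spout's +y side, 150 mm above the worktop. The point does not move; y points along the rail from the hinge to the pan's handle end, z up. The pan is 86 mm wide, 135 mm long from the hinge, its walls 43 mm high, open at the hinge end.
- pan_bar (a point): Middle of the pan's handle, a round bar 12 mm thick and 84 mm long that lies across the rail (along x), held at both ends, with 39 mm free between it and the pan's end wall and nothing below or above it. With the pan level it is 180 mm beyond the hinge line along y and 34 mm above it (184 mm above the worktop); it swings on an arc of 183 mm about the hinge line and may turn within the fingers. The point turns with the pan.
- lemon_center (a point): Centre of the lemon, 71 x 53 x 51 mm, lying in the pan at the start.
- lime_center (a point): Centre of the lime, 60 x 48 x 48 mm, lying in the pan at the start.
- timer: Bystander: round cream kitchen timer, 68 mm across, 48 mm high, in front of the rail. Origin under its centre.
- spice_jar: Bystander: spice jar, 45 mm across, 106 mm high, in front of the rail. Origin under its centre.
- tea_tin: Bystander: small round tea tin, 58 mm across, 72 mm high, behind the rail. Origin under its centre.
- salt: Bystander: turned oak salt cellar with a knob on its lid, 89 mm across, 81 mm high, beyond the pan's handle end. Origin under its centre.
Mind the look-alikes: they are no part of the job. What is shaped like the part that bears lime_center but orange or red is not meant.

How it is judged:
By the outcome, as a careful person would: the job done as asked, in the order asked, and still so for the second after the job is handed in, with the robot touching nothing.
It also fails if it takes over 51 s, if anything falls off the work surface, if the arm or the gripper's body presses on something with over 40 N, if the wrist force passes 120 N, or if a joint passes its speed limit or range.

## Working session

There is one attempt and no reset: what is moved stays moved. The work goes in short steps, Python scripts to look and compute and a shell command to move; the robot and the scene stay as the last step left them, time stands still between calls to the robot, and variables do not carry over. Pictures are saved under pics/ and viewed, at most 10 in all, crops included, and the job is handed in when it is done.

```bash
mkdir -p pics
cat > h.py <<'E'
import numpy as np, cv2
from cell import manip
def P(f):
    R,_=cv2.Rodrigues(np.array(f["rvec"],float)); t=np.array(f["tvec"],float).reshape(3,1)
    K=np.array([[f["fx"],0,f["cx"]],[0,f["fy"],f["cy"]],[0,0,1]]); return K@np.hstack([R,t])
def px(loc): return np.array([loc[1]*640,loc[0]*400])
def tri(f1,p1,f2,p2):
    X=cv2.triangulatePoints(P(f1),P(f2),np.array(p1,float).reshape(2,1),np.array(p2,float).reshape(2,1)); return X[:3,0]/X[3,0]
def atz(f,p,z):
    M=P(f); A=np.column_stack([M[:,0],M[:,1],-np.array([p[0],p[1],1.])]); s=np.linalg.solve(A,-(M[:,2]*z+M[:,3])); return s[:2]
def proj(f,X):
    v=P(f)@np.append(X,1); return v[:2]/v[2]
E
python3 - <<'E'
from h import *
fs={n:manip.grab_frame(n) for n in("scene","top")}
for n,f in fs.items(): cv2.imwrite(f"pics/{n}0.png",f["pixels"])
for t in ["box_well","box_tab","spout_mouth","pan_hinge","pan_bar","lemon_center","lime_center","timer","spice_jar","tea_tin","salt"]:
    r={n:manip.landmark_of(f,t) for n,f in fs.items()}
    print(t,{n:[(px(d["location"]).round().tolist(),round(d["conf"],2)) for d in v[:3]] for n,v in r.items()})
    if r["scene"] and r["top"]: print("   ",tri(fs["scene"],px(r["scene"][0]["location"]),fs["top"],px(r["top"][0]["location"])).round(4))
s=manip.observe(); print(s["eef_pos"],s["tcp_rot"],s["width"],manip.tcp_to_tips,s["time"])
for n,f in fs.items():
    R,_=cv2.Rodrigues(np.array(f["rvec"],float)); print(n,(-R.T@np.array(f["tvec"]).ravel()).round(3))
E
```

```text
box_well {'scene': [([355.0, 203.0], 0.94), ([303.0, 293.0], 0.41)], 'top': [([365.0, 195.0], 0.77), ([290.0, 254.0], 0.75)]}
    [ 0.5524 -0.0938  0.0448]
box_tab {'scene': [], 'top': [([414.0, 202.0], 0.73), ([339.0, 249.0], 0.5)]}
spout_mouth {'scene': [([322.0, 190.0], 0.87)], 'top': [([337.0, 193.0], 0.74)]}
    [0.5587 0.0116 0.1325]
pan_hinge {'scene': [([296.0, 190.0], 0.61)], 'top': [([311.0, 184.0], 0.96)]}
    [0.5841 0.0898 0.1458]
pan_bar {'scene': [([228.0, 193.0], 0.81)], 'top': [([255.0, 176.0], 0.65)]}
    [0.6124 0.2704 0.1843]
lemon_center {'scene': [([279.0, 183.0], 0.74)], 'top': [([302.0, 183.0], 0.58)]}
    [0.5905 0.1261 0.1797]
lime_center {'scene': [([259.0, 270.0], 0.66), ([257.0, 189.0], 0.63), ([232.0, 247.0], 0.48)], 'top': [([269.0, 225.0], 0.74), ([279.0, 180.0], 0.64), ([232.0, 181.0], 0.61)]}
    [0.4586 0.2594 0.0167]
timer {'scene': [], 'top': [([337.0, 246.0], 0.54), ([388.0, 141.0], 0.5), ([335.0, 189.0], 0.23)]}
spice_jar {'scene': [], 'top': [([289.0, 256.0], 0.68), ([299.0, 180.0], 0.39)]}
tea_tin {'scene': [([347.0, 169.0], 0.53)], 'top': [([387.0, 141.0], 0.78)]}
    [ 0.7532 -0.1812  0.0107]
salt {'scene': [([215.0, 292.0], 0.79)], 'top': [([233.0, 227.0], 0.88)]}
    [0.4538 0.3892 0.0059]
[ 0.23537147 -0.52459648  0.24524687] [[ 9.12351419e-01  4.09407970e-01 -4.55684486e-05]
 [ 4.09407972e-01 -9.12351410e-01  1.28833328e-04]
 [ 1.11709529e-05 -1.36197356e-04 -9.99999991e-01]] 0.08547817122393131 0.014 1.2
scene [-0.205  0.393  0.859]
top [0.446 0.028 1.322]
```

View pics/scene0.png

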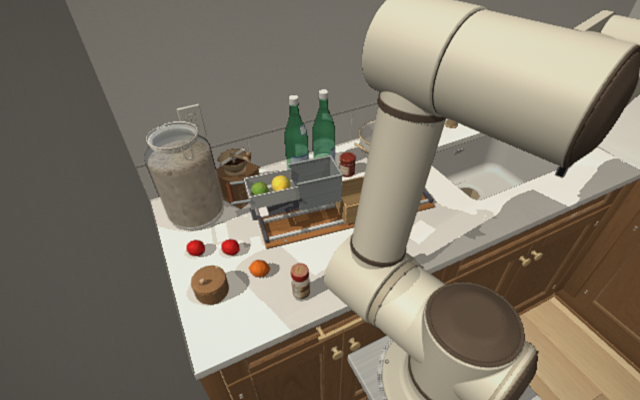

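View pics/top0.png

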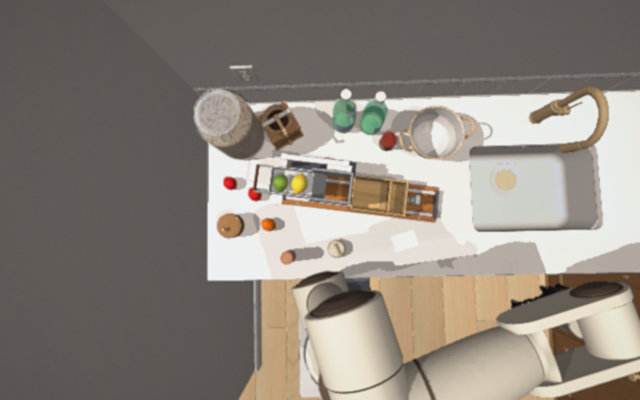

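The pictures show the box at top px (380,193), the tab near (416,200), the spout near (330,185), the lime at (280,183), the lemon at (299,184) and the bar near (258,178). The lime's look-alikes are red at (230,183) and (254,195), and orange at (268,225). The real lime is the green one in the pan. Next is one close crop, plus estimates at the known heights.

Run:
```python
from h import *
f=manip.grab_frame("top"); g=manip.grab_frame("scene")
c=f["pixels"][140:260,210:450]; cv2.imwrite("pics/crop1.png",cv2.resize(c,None,fx=3.3,fy=3.3,interpolation=cv2.INTER_CUBIC))
Z=dict(box_well=.027,box_tab=.087,spout_mouth=.108,pan_hinge=.15,pan_bar=.184,lime_center=.175,timer=0,spice_jar=0,tea_tin=0)
for t,z in Z.items():
  for n,fr in(("top",f),("scene",g)):
    for d in manip.landmark_of(fr,t)[:3]: p=px(d["location"]); print(t,n,p.round(1),round(d["conf"],2),atz(fr,p,z).round(4))
for t in("box","pan","box_tab","pan_bar"):
    for d in manip.cut_out(f,t)[:2]:
        m=d["pixels"]; ys,xs=np.nonzero(m); print(t,round(d["conf"],2),m.sum(),xs.min(),xs.max(),ys.min(),ys.max(),cv2.minAreaRect(np.column_stack([xs,ys]).astype(np.float32)))
```

```text
box_well top [368.7 199.1] 0.84 [ 0.5415 -0.1041]
box_well top [337.7 246.9] 0.42 [0.3742 0.0112]
box_well scene [214.8 291.7] 0.66 [0.4372 0.3862]
box_well scene [354.5 205.3] 0.62 [ 0.5571 -0.0996]
box_tab top [416.2 201.2] 0.91 [ 0.5256 -0.2585]
spout_mouth top [335.8 189.7] 0.75 [0.5701 0.0135]
spout_mouth scene [325.3 191.9] 0.89 [ 0.5739 -0.004 ]
pan_hinge top [311.1 183.8] 0.76 [0.5873 0.0941]
pan_hinge top [387.1 141.1] 0.71 [ 0.7212 -0.158 ]
pan_hinge scene [296.1 189.5] 0.7 [0.5778 0.0874]
pan_bar top [254.1 175.7] 0.85 [0.6142 0.2739]
pan_bar scene [228.8 193.1] 0.63 [0.6099 0.2698]
lime_center top [280.1 180.2] 0.6 [0.5986 0.1919]
lime_center top [266.4 227.4] 0.59 [0.4488 0.238 ]
lime_center top [253.3 195.7] 0.52 [0.551  0.2788]
lime_center scene [257.  190.3] 0.76 [0.5965 0.1953]
lime_center scene [196.4 246.1] 0.76 [0.469  0.3923]
lime_center scene [259.  272.1] 0.66 [0.3291 0.2859]
timer top [337.5 247.2] 0.5 [0.3716 0.0118]
spice_jar top [288.9 256.7] 0.68 [0.3413 0.189 ]
spice_jar scene [302.7 293.7] 0.72 [0.3465 0.1796]
tea_tin top [288.7 256.5] 0.68 [0.342  0.1897]
tea_tin top [384.  144.2] 0.53 [ 0.7452 -0.1701]
tea_tin scene [349.8 169.9] 0.94 [ 0.7548 -0.1969]
box 0.95 2066 351 419 176 216 ((385.26361083984375, 196.2185821533203), (68.22081756591797, 37.034156799316406), 4.969740390777588)
box 0.62 165 281 295 250 263 ((288.0, 256.5), (13.0, 14.0), 90.0)
pan 0.68 987 253 313 162 198 ((282.7046813964844, 180.9932861328125), (59.79185485839844, 30.3355712890625), 8.426968574523926)
box_tab 0.62 2061 350 419 175 216 ((385.1076965332031, 196.13845825195312), (68.46717834472656, 36.218143463134766), 7.125016689300537)
pan_bar 0.63 960 253 313 163 197 ((283.0307922363281, 180.25384521484375), (58.91649627685547, 29.27219581604004), 7.125016689300537)
```

View pics/crop1.png

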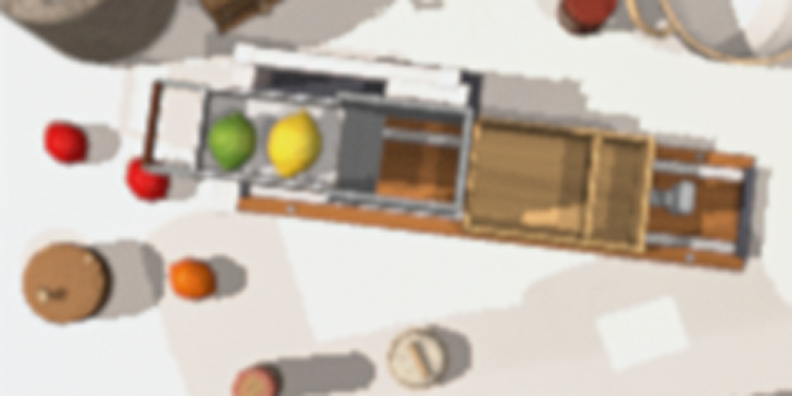

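The crop confirms the green lime, the lemon, the bar at px (256,177) and the tab at (415,200). Rail yaw is about -9.3°. I'll go above the tab: shift first, then turn.

```bash
python3 -m inch '[[0,0,0,0.984,-0.326,0,1],[0,0,0,0.984,-0.326,0,1],[0,0,0,0.984,-0.326,0,1],[0,0,0,0.984,-0.326,0,1],[0,0,0,0.984,-0.326,0,1],[0,0,0,0.984,-0.326,0,1],[0,0,0,0.984,-0.326,0,1],[0,0,0,0.984,-0.326,0,1],[0,0,0,0.984,-0.326,0,1],[0,0,0,0.984,-0.326,0,1],[0,0,0,0.984,-0.326,0,1],[0,0,0,0.984,-0.326,0,1],[0,0,0,0.984,-0.326,0,1],[0,0,0,0.984,-0.326,0,1],[0,0,0,0.984,-0.326,0,1],[0,0,0,0.984,-0.326,0,1],[0,0,0,0.984,-0.326,0,1],[0,0,0,0.984,-0.326,0,1],[0,0,0,0.984,-0.326,0,1]]'
python3 -m inch '[[0,0,-1,0,0,0,1],[0,0,-1,0,0,0,1],[0,0,-1,0,0,0,1],[0,0,-1,0,0,0,1],[0,0,-1,0,0,0,1],[0,0,-1,0,0,0,1],[0,0,-1,0,0,0,1],[0,0,-1,0,0,0,1],[0,0,-1,0,0,0,1],[0,0,-1,0,0,0,1],[0,0,-1,0,0,0,1],[0,0,-0.3,0,0,0,1],[0,0,0,0,0,0,1]]'
python3 - <<'E'
from h import *
f=manip.grab_frame("top"); g=manip.grab_frame("scene")
s=manip.observe(); print(s["time"],s["eef_pos"].round(4) if hasattr(s["eef_pos"],"round") else s["eef_pos"],np.array(s["tcp_rot"]).round(3),s["joint_positions"])
c=np.hstack([cv2.resize(f["pixels"][140:260,210:450],(800,400),interpolation=3)]); c2=g["pixels"][140:260,200:440]
cv2.imwrite("pics/c2.png",cv2.resize(c2,(800,400),interpolation=3)); cv2.imwrite("pics/c2t.png",c)
for t,z in dict(box_well=.027,box_tab=.087,spout_mouth=.108,pan_hinge=.15,pan_bar=.184).items():
  for n,fr in(("top",f),("scene",g)):
    for d in manip.landmark_of(fr,t)[:3]: p=px(d["location"]); print(t,n,p.round(1),round(d["conf"],2),atz(fr,p,z).round(4))
E
```

```text
time: 3.98
eef_pos: [0.5265, -0.2577, 0.2453]
tcp_rot: [[0.912, 0.409, 0.0], [0.409, -0.912, 0.0], [0.0, -0.0, -1.0]]
wrist_force: [0.3, -1.0, -0.0]
width: 0.0854
grasp_force: 0.0
time: 5.07
eef_pos: [0.5258, -0.2585, 0.2453]
tcp_rot: [[0.161, 0.987, -0.0], [0.987, -0.161, 0.0], [0.0, -0.0, -1.0]]
wrist_force: [0.9, 0.5, -0.2]
width: 0.0854
grasp_force: 0.0
5.1667 [ 0.5258 -0.2585  0.2453] [[ 0.164  0.987 -0.   ]
 [ 0.987 -0.164  0.   ]
 [ 0.    -0.    -1.   ]] [-3.37113098e+01  9.92962464e+00  8.08472055e+01  1.65514153e-03
  8.92269938e+01 -2.42967572e+01]
box_well top [368.3 198. ] 0.83 [ 0.5454 -0.1029]
box_well scene [212.4 292.2] 0.22 [0.4384 0.3921]
box_tab top [414.9 203.4] 0.68 [ 0.5183 -0.2539]
box_tab scene [404.1 180.1] 0.69 [ 0.5323 -0.2635]
spout_mouth top [335.3 190.8] 0.8 [0.5664 0.0154]
pan_hinge top [310.5 184.6] 0.97 [0.5847 0.096 ]
pan_hinge scene [292.2 190.6] 0.93 [0.5785 0.0992]
pan_hinge scene [403.3 183.8] 0.6 [ 0.4591 -0.1979]
pan_bar top [257.1 176.7] 0.64 [0.6107 0.2642]
pan_bar scene [230.6 192.6] 0.85 [0.6098 0.2649]
```

View pics/c2.png

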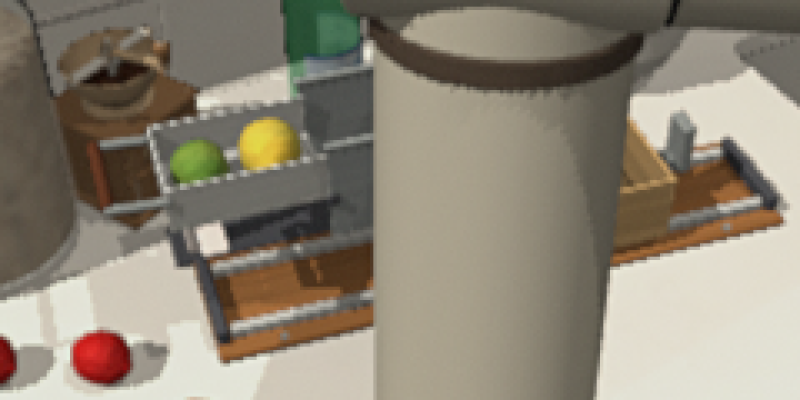

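The scene view shows the tab upright behind the box at px (404,180). Both views put it at about (0.525,-0.259), so I'm over it. I'll descend and grip.

```bash
python3 -m inch '[[0,0,0,0,0,1,1],[0,0,0,0,0,1,1],[0,0,0,0,0,1,1],[0,0,0,0,0,1,1],[0,0,0,0,0,1,1],[0,0,0,0,0,1,1],[0,0,0,0,0,1,1],[0,0,0,0,0,1,1],[0,0,0,0,0,0.15,1],[0,0,0,0,0,0,1],[0,0,0,0,0,0,0],[0,0,0,0,0,0,0],[0,0,0,0,0,0,0],[0,0,0,0,0,0,0],[0,0,0,0,0,0,0],[0,0,0,0,0,0,0]]'
python3 - <<'E'
from h import *
f=manip.grab_frame("top"); g=manip.grab_frame("scene")
for t,z in dict(box_well=.027,spout_mouth=.108,pan_hinge=.15,pan_bar=.184).items():
  for n,fr in(("top",f),("scene",g)):
    for d in manip.landmark_of(fr,t)[:2]: p=px(d["location"]); print(t,n,p.round(1),round(d["conf"],2),atz(fr,p,z).round(4))
E
```

```text
time: 7.0
eef_pos: [0.53, -0.2596, 0.0844]
tcp_rot: [[0.162, 0.987, 0.01], [0.987, -0.162, -0.004], [-0.002, 0.011, -1.0]]
wrist_force: [40.6, -6.7, -7.0]
width: 0.0293
grasp_force: 66.0
box_well top [370.1 197. ] 0.87 [ 0.5488 -0.1094]
spout_mouth top [335.7 190.3] 0.58 [0.568 0.014]
spout_mouth top [414.5 200.3] 0.37 [ 0.5274 -0.2483]
pan_hinge scene [294.9 188.5] 0.75 [0.5834 0.0887]
pan_bar top [257.7 177.2] 0.6 [0.609  0.2622]
pan_bar top [288.8 257.4] 0.52 [0.3536 0.1668]
pan_bar scene [232.5 191.5] 0.87 [0.6118 0.2589]
```

Gripped, but the tab sits about 4 mm further across the rail than I commanded. I'll relieve that side force and measure the spout rim.

```bash
python3 -m inch '[[0,0,0,0,0.2,0,0],[0,0,0,0,0,0,0]]'
python3 - <<'E'
from h import *
f=manip.grab_frame("top")
cv2.imwrite("pics/c3.png",cv2.resize(f["pixels"][150:225,290:390],(800,600),interpolation=3))
u=np.array([.162,.987]);v=np.array([.987,-.162]);t=np.array([.530,-.2596])
for name,a,z in [("rimR far",(472,97),.205),("rimR near",(462,215),.205),("lip L",(340,97),.205),("box rim +y far",(475,120),.092),("box rim +y near",(468,230),.092),("box rim -y far",(655,140),.092),("box -y near",(645,250),.092)]:
    p=atz(f,(210+a[0]/3.3,140+a[1]/3.3),z); print(name,p.round(3),"along",((p-t)@u).round(4),"across",((p-t)@v).round(4))
for k in range(1):
    for d in manip.landmark_of(f,"spout_mouth")[:1]: p=atz(f,px(d["location"]),.108); print((p-t)@u,(p-t)@v)
for q in [(.583,.091),(.611,.266)]: p=np.array(q); print((p-t)@u,(p-t)@v)
E
```

```text
time: 7.67
eef_pos: [0.5304, -0.2596, 0.0842]
tcp_rot: [[0.162, 0.987, 0.001], [0.987, -0.162, -0.001], [-0.001, 0.001, -1.0]]
wrist_force: [-4.9, -0.1, 18.3]
width: 0.029
grasp_force: 68.3
rimR far [ 0.622 -0.041] along 0.2311 across 0.0555
rimR near [ 0.511 -0.028] along 0.2257 across -0.0563
lip L [0.626 0.084] along 0.3547 across 0.0388
box rim +y far [ 0.616 -0.05 ] along 0.2209 across 0.0508
box rim +y near [ 0.502 -0.039] along 0.2131 across -0.0633
box rim -y far [ 0.59  -0.234] along 0.0348 across 0.0551
box -y near [ 0.477 -0.219] along 0.0313 across -0.0588
0.17113167925571637 -0.019300544839836994
0.3546282 -0.004486200000000071
0.5318892000000001 -0.005200200000000051
```

View pics/c3.png

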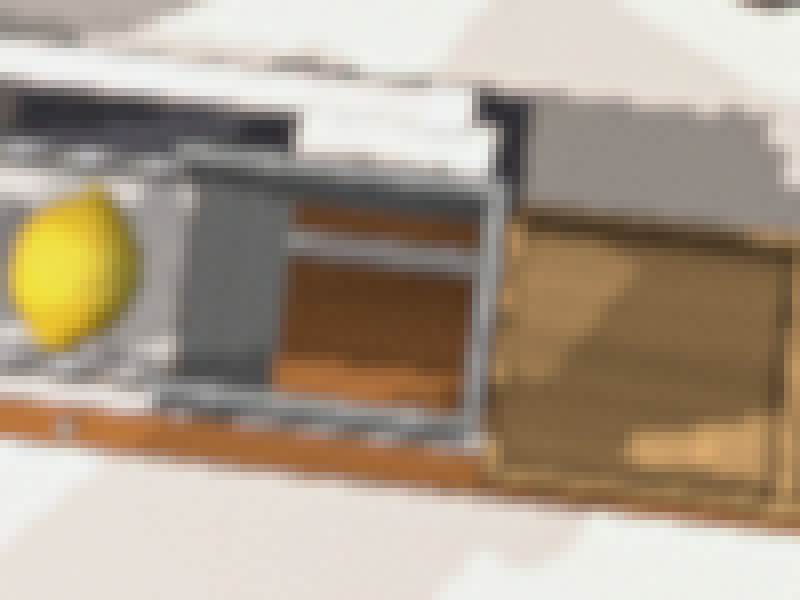

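The crop shows the spout opening between columns 282 and 470, and the box's +y rim just at the spout's -y face (column 490). I'll compute the mouth edges.

Run:
```python
from h import *
f=manip.grab_frame("top")
u=np.array([.162,.987]);v=np.array([.987,-.162]);t=np.array([.530,-.2596])
for n,a,z in [("mouth +y edge",(281,300),.108),("rim -y out",(495,310),.205),("rim -y in",(470,310),.205),("box +y rim",(503,340),.092),("divider +y edge top",(778,380),.092)]:
    p=atz(f,(290+a[0]/8,150+a[1]/8),z); print(n,p.round(4),((p-t)@u).round(4))
print([ (d["conf"],((atz(f,px(d["location"]),.108)-t)@u)) for d in manip.landmark_of(f,"spout_mouth")[:2]])
```

```text
mouth +y edge [0.5785 0.0494] 0.3128
rim -y out [ 0.5618 -0.0351] 0.2267
rim -y in [ 0.562  -0.0255] 0.2363
box +y rim [ 0.5606 -0.0445] 0.2172
divider +y edge top [ 0.5404 -0.1604] 0.0996
[(0.95, np.float64(0.2741359250655912))]
```

Mouth centre is at about 0.273 along, so the slide needed is about 0.119 m.

```bash
python3 -m inch '[[0,0,0,0.3,0,0,0],[0,0,0,0.55,0,0,0],[0,0,0,0.55,0,0,0],[0,0,0,0.55,0,0,0],[0,0,0,0.55,0,0,0],[0,0,0,0.55,0,0,0],[0,0,0,0.55,0,0,0],[0,0,0,0.55,0,0,0],[0,0,0,0.55,0,0,0],[0,0,0,0.55,0,0,0],[0,0,0,0.4,0,0,0],[0,0,0,0.3,0,0,0],[0,0,0,0,0,0,0],[0,0,0,0,0,0,0],[0,0,0,0,0,0,0]]'
python3 - <<'E'
from h import *
f=manip.grab_frame("top");g=manip.grab_frame("scene")
a=cv2.resize(f["pixels"][150:225,280:430],(800,400),interpolation=3); 
b=cv2.resize(g["pixels"][140:240,240:440],(400,200),interpolation=3)
c=np.zeros((600,800,3),np.uint8); c[:400]=a; c[400:,:400]=b; cv2.imwrite("pics/c4.png",c)
for t,z in dict(box_well=.027,spout_mouth=.108).items():
  for n,fr in(("top",f),("scene",g)):
    for d in manip.landmark_of(fr,t)[:2]: p=px(d["location"]); print(t,n,p.round(1),round(d["conf"],2),atz(fr,p,z).round(4))
E
```

```text
time: 9.12
eef_pos: [0.548, -0.1414, 0.0842]
tcp_rot: [[0.161, 0.987, -0.002], [0.987, -0.161, -0.0], [-0.0, -0.002, -1.0]]
wrist_force: [-24.4, 5.3, 29.1]
width: 0.029
grasp_force: 69.6
box_well top [336.1 193.3] 0.7 [0.5652 0.0118]
spout_mouth top [335.4 190.8] 0.9 [0.5664 0.0149]
spout_mouth top [278.5 181.5] 0.44 [0.6033 0.207 ]
```

View pics/c4.png

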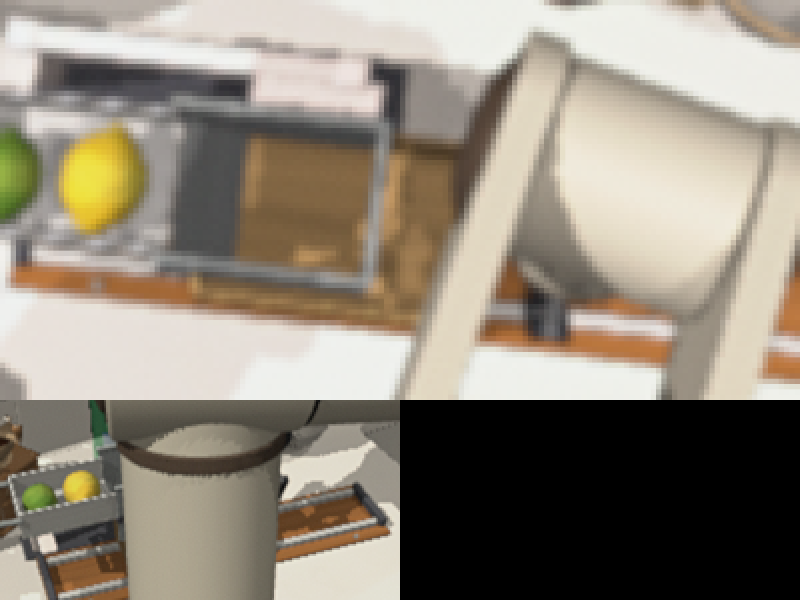

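The box well is at (0.565,0.012) and the mouth at (0.566,0.015); in the crop the compartment sits under the spout. I'll release, rise, and go over the bar.

```bash
python3 -m inch '[[0,0,0,0,0,0,1],[0,0,0,0,0,0,1],[0,0,0,0,0,0,1],[0,0,0,0,0,0,1],[0,0,0,0,0,-0.5,1],[0,0,0,0,0,-1,1],[0,0,0,0,0,-1,1],[0,0,0,0,0,-1,1],[0,0,0,0,0,-1,1],[0,0,0,0,0,-1,1],[0,0,0,0,0,-1,1],[0,0,0,0,0,-1,1],[0,0,0,0,0,-1,1],[0,0,0,0,0,-1,1],[0,0,0,0,0,-1,1],[0,0,0,0,0,-1,1],[0,0,0,0,0,-1,1],[0,0,0,0,0,0,1]]' | tail -5
python3 -m inch '[[0,0,0,1,0,0,1],[0,0,0,1,0,0,1],[0,0,0,1,0,0,1],[0,0,0,1,0,0,1],[0,0,0,1,0,0,1],[0,0,0,1,0,0,1],[0,0,0,1,0,0,1],[0,0,0,1,0,0,1],[0,0,0,1,0,0,1],[0,0,0,1,0,0,1],[0,0,0,1,0,0,1],[0,0,0,1,0,0,1],[0,0,0,1,0,0,1],[0,0,0,1,0,0,1],[0,0,0,1,0,0,1],[0,0,0,1,0,0,1],[0,0,0,1,0,0,1],[0,0,0,1,0,0,1],[0,0,0,1,0,0,1],[0,0,0,1,0,0,1]]' | tail -5
python3 -m inch '[[0,0,0,0.6,0,0,1],[0,0,-1,0,0,0,0.4],[0,0,-1,0,0,0,0.4],[0,0,-1,0,0,0,0.4],[0,0,-1,0,0,0,0.4],[0,0,-1,0,0,0,0.4],[0,0,-1,0,0,0,0.4],[0,0,-1,0,0,0,0.4],[0,0,-1,0,0,0,0.4],[0,0,-1,0,0,0,0.4],[0,0,-1,0,0,0,0.4],[0,0,-1,0,0,0,0.4],[0,0,-1,0,0,0,0.4],[0,0,-1,0,0,0,0.4],[0,0,-1,0,0,0,0.4],[0,0,-1,0,0,0,0.4],[0,0,-1,0,0,0,0.4],[0,0,-1,0,0,0,0.4],[0,0,-1,0,0,0,0.4],[0,0,0,0,0,0,0.4]]'
python3 - <<'E'
from h import *
f=manip.grab_frame("top");g=manip.grab_frame("scene")
c=np.zeros((600,800,3),np.uint8); c[:300]=cv2.resize(f["pixels"][145:235,210:450],(800,300),interpolation=3); c[300:]=cv2.resize(g["pixels"][130:250,160:480],(800,300),interpolation=3); cv2.imwrite("pics/c5.png",c)
for t,z in dict(box_well=.027,box_tab=.087,spout_mouth=.108,pan_bar=.184).items():
  r={}
  for n,fr in(("top",f),("scene",g)):
    for d in manip.landmark_of(fr,t)[:2]: p=px(d["location"]); r.setdefault(n,p); print(t,n,p.round(1),round(d["conf"],2),atz(fr,p,z).round(4))
  if len(r)==2: print("  tri",tri(f,r["top"],g,r["scene"]).round(4))
E
```

```text
eef_pos: [0.5495, -0.1419, 0.3371]
tcp_rot: [[0.162, 0.987, 0.005], [0.987, -0.162, -0.002], [-0.001, 0.005, -1.0]]
wrist_force: [-0.3, -0.2, 0.2]
width: 0.0855
grasp_force: 0.0
eef_pos: [0.6138, 0.254, 0.3325]
tcp_rot: [[0.162, 0.987, -0.0], [0.987, -0.162, 0.0], [0.0, -0.0, -1.0]]
wrist_force: [0.2, 0.4, -0.0]
width: 0.0856
grasp_force: 0.0
time: 14.25
eef_pos: [0.6158, 0.2646, 0.3325]
tcp_rot: [[-0.987, 0.158, -0.0], [0.158, 0.987, -0.0], [0.0, -0.0, -1.0]]
wrist_force: [0.6, -0.6, 0.0]
width: 0.0344
grasp_force: 0.0
box_well top [336. 194.] 0.63 [0.5628 0.0123]
box_well top [310.6 184.6] 0.61 [0.5993 0.103 ]
box_tab top [378.8 196.1] 0.87 [ 0.5464 -0.1328]
spout_mouth top [335.5 189. ] 0.62 [0.5725 0.0145]
pan_bar top [258.4 175.4] 0.77 [0.6147 0.2601]
```

View pics/c5.png

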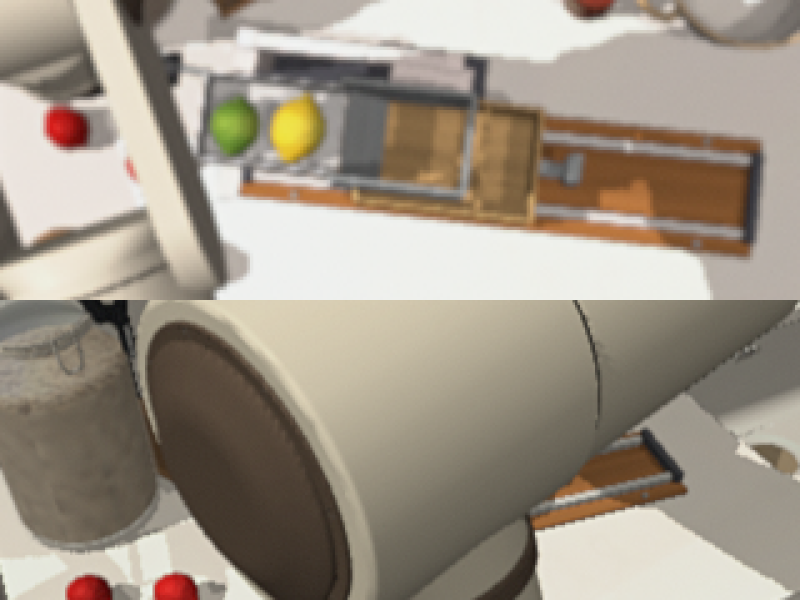

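Top view shows the box still under the spout, with its -y end at px (372,194), and the fruit in the pan. I'll triangulate the bar from the earlier views and check the box position from its edges.

Run:
```python
from h import *
f=manip.grab_frame("top");g=manip.grab_frame("scene")
b=tri(f,(256.2,177.0),g,(230,192.2)); print("bar",b.round(4),atz(f,(256.2,177.0),.184).round(4),atz(g,(230,192.2),.184).round(4))
u=np.array([.162,.987]);m=np.array([.567,.0125])
for n,a,z in [("box -y end",(542,165),.092),("box +y near corner",(352,192),.092),("spout -y rim out",(473,150),.205)]:
    p=atz(f,(210+a[0]/3.333,145+a[1]/3.333),z); print(n,((p-m)@u).round(4))
```

```text
bar [0.6094 0.2664 0.1864] [0.6098 0.2671] [0.6122 0.2658]
box -y end -0.1246
box +y near corner 0.0638
spout -y rim out -0.0485
```

The box is centred within about 2 mm, and the bar at (0.611,0.266,0.186) is directly below the gripper. I'll descend and grip it.

```bash
python3 -m inch '[[0,0,0,0,0,1,0.4],[0,0,0,0,0,1,0.4],[0,0,0,0,0,1,0.4],[0,0,0,0,0,1,0.4],[0,0,0,0,0,1,0.4],[0,0,0,0,0,1,0.4],[0,0,0,0,0,0.7,0.4],[0,0,0,0,0,0.5,0.4],[0,0,0,0,0,0.5,0.4],[0,0,0,0,0,0,0.4]]'
python3 -m inch '[[0,0,0,0,0,0,0],[0,0,0,0,0,0,0],[0,0,0,0,0,0,0],[0,0,0,0,0,0,0]]'
```

```text
time: 15.68
eef_pos: [0.6154, 0.2647, 0.1765]
tcp_rot: [[-0.987, 0.162, -0.002], [0.162, 0.987, -0.001], [0.002, -0.001, -1.0]]
wrist_force: [-1.1, -0.8, -1.7]
width: 0.0343
grasp_force: 0.0
time: 16.02
eef_pos: [0.6166, 0.2677, 0.1805]
tcp_rot: [[-0.987, 0.161, 0.004], [0.161, 0.987, 0.006], [-0.003, 0.006, -1.0]]
wrist_force: [3.9, 22.0, 2.3]
width: 0.0101
grasp_force: 58.5
```

The bar is gripped. I'll raise it along the arc to about 0.8 rad.

```bash
python3 -m inch '[[0,0,0,0,0.1,0,0],[0,0,0,0,-0.107,-0.445,0],[0,0,0,0,-0.107,-0.445,0],[0,0,0,0,-0.15,-0.432,0],[0,0,0,0,-0.15,-0.432,0],[0,0,0,0,-0.195,-0.412,0],[0,0,0,0,-0.195,-0.412,0],[0,0,0,0,-0.232,-0.395,0],[0,0,0,0,-0.232,-0.395,0],[0,0,0,0,-0.272,-0.367,0],[0,0,0,0,-0.272,-0.367,0],[0,0,0,0,-0.307,-0.337,0],[0,0,0,0,-0.307,-0.337,0]]'
python3 -m inch '[[0,0,0,0,-0.34,-0.307,0],[0,0,0,0,-0.34,-0.307,0],[0,0,0,0,-0.367,-0.27,0],[0,0,0,0,-0.367,-0.27,0],[0,0,0,0,0,0,0],[0,0,0,0,0,0,0],[0,0,0,0,0,0,0],[0,0,0,0,0,0,0],[0,0,0,0,0,0,0],[0,0,0,0,0,0,0],[0,0,0,0,0,0,0],[0,0,0,0,0,0,0]]'
python3 - <<'E'
from h import *
f=manip.grab_frame("top");g=manip.grab_frame("scene")
c=np.zeros((600,800,3),np.uint8); c[:300]=cv2.resize(f["pixels"][145:235,210:450],(800,300),interpolation=3); c[300:]=cv2.resize(g["pixels"][130:250,160:480],(800,300),interpolation=3); cv2.imwrite("pics/c6.png",c)
E
```

```text
time: 17.1
eef_pos: [0.6092, 0.2186, 0.2772]
tcp_rot: [[-0.987, 0.161, 0.007], [0.161, 0.987, 0.004], [-0.006, 0.005, -1.0]]
wrist_force: [10.2, 13.7, 8.4]
width: 0.0103
grasp_force: 58.4
time: 18.1
eef_pos: [0.6051, 0.1909, 0.3013]
tcp_rot: [[-0.987, 0.161, 0.009], [0.161, 0.987, 0.005], [-0.009, 0.006, -1.0]]
wrist_force: [11.4, 16.0, 21.1]
width: 0.01
grasp_force: 60.1
```

View pics/c6.png

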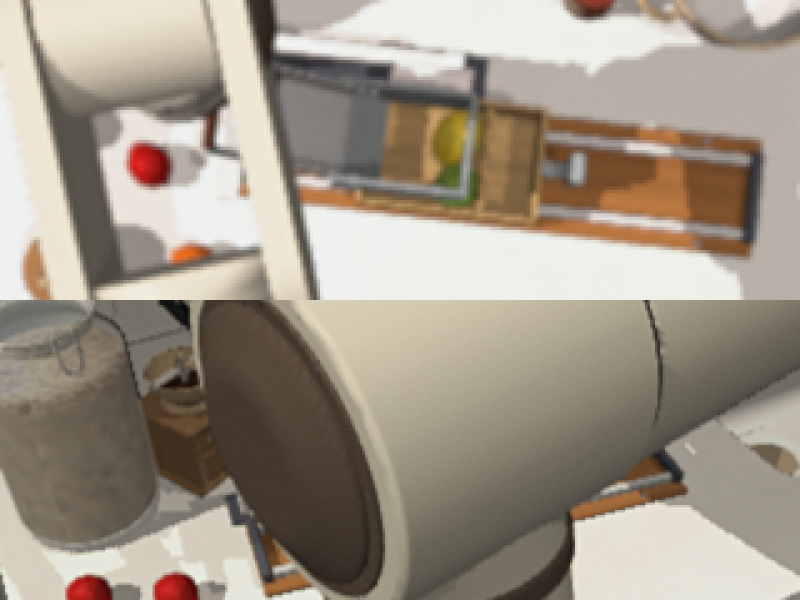

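Both fruits have dropped through the spout into the large compartment: lemon at crop (455,138), lime at (460,185). The pan is empty. I'll lower it along the same arc.

```bash
python3 -m inch '[[0,0,0,0,0.367,0.27,0],[0,0,0,0,0.367,0.27,0],[0,0,0,0,0.34,0.307,0],[0,0,0,0,0.34,0.307,0],[0,0,0,0,0.307,0.337,0],[0,0,0,0,0.307,0.337,0],[0,0,0,0,0.272,0.367,0],[0,0,0,0,0.272,0.367,0],[0,0,0,0,0.232,0.395,0],[0,0,0,0,0.232,0.395,0],[0,0,0,0,0.195,0.412,0],[0,0,0,0,0.195,0.412,0],[0,0,0,0,0.15,0.432,0],[0,0,0,0,0.15,0.432,0],[0,0,0,0,0.107,0.445,0],[0,0,0,0,0.107,0.445,0],[0,0,0,0,0,0,0],[0,0,0,0,0,0,0],[0,0,0,0,0,0,0]]'
python3 -m inch '[[0,0,0,0,0,0,0.36],[0,0,0,0,0,0,0.36],[0,0,0,0,0,0,0.36],[0,0,0,0,0,0,0.36],[0,0,0,0,0,0,0.36]]'
```

```text
time: 19.78
eef_pos: [0.6166, 0.268, 0.1799]
tcp_rot: [[-0.987, 0.161, 0.002], [0.161, 0.987, 0.002], [-0.002, 0.003, -1.0]]
wrist_force: [1.5, 10.0, 1.6]
width: 0.0099
grasp_force: 63.6
time: 20.2
eef_pos: [0.6162, 0.2667, 0.1785]
tcp_rot: [[-0.987, 0.162, 0.0], [0.162, 0.987, 0.0], [-0.0, 0.0, -1.0]]
wrist_force: [-0.4, -0.4, 0.4]
width: 0.0304
grasp_force: 0.0
```

Now up and away, sideways along +y·−x, so the views are clear.

```bash
python3 -m inch '[[0,0,0,0,0,-0.5,0.36],[0,0,0,0,0,-0.7,0.36],[0,0,0,0,0,-1,0.36],[0,0,0,0,0,-1,0.36],[0,0,0,0,0,-1,0.36],[0,0,0,0,0,-1,0.36],[0,0,0,0,0,-1,0.36],[0,0,0,0,0,-1,0.36],[0,0,0,0.8,0,0,0.36],[0,0,0,0.8,0,0,0.36],[0,0,0,0.8,0,0,0.36],[0,0,0,0.8,0,0,0.36],[0,0,0,0.8,0,0,0.36],[0,0,0,0.8,0,0,0.36],[0,0,0,0.8,0,0,0.36],[0,0,0,0.8,0,0,0.36],[0,0,0,0,0,0,0.36],[0,0,0,0,0,0,0.36],[0,0,0,0,0,0,0.36],[0,0,0,0,0,0,0.36]]'
python3 - <<'E'
from h import *
f=manip.grab_frame("top");g=manip.grab_frame("scene")
c=np.zeros((600,800,3),np.uint8); c[:300]=cv2.resize(f["pixels"][145:235,210:450],(800,300),interpolation=3); c[300:]=cv2.resize(g["pixels"][130:250,160:480],(800,300),interpolation=3); cv2.imwrite("pics/c7.png",c)
for t,z in dict(box_well=.027,spout_mouth=.108,pan_bar=.184).items():
  for n,fr in(("top",f),("scene",g)):
    for d in manip.landmark_of(fr,t)[:1]: p=px(d["location"]); print(t,n,p.round(1),round(d["conf"],2),atz(fr,p,z).round(4))
E
```

```text
time: 21.87
eef_pos: [0.4905, 0.2874, 0.3224]
tcp_rot: [[-0.987, 0.163, 0.0], [0.163, 0.987, 0.0], [-0.0, 0.0, -1.0]]
wrist_force: [-0.6, -0.1, -0.2]
width: 0.0305
grasp_force: 0.0
spout_mouth top [333.5 187.4] 0.58 [0.5781 0.0211]
pan_bar scene [230.  192.9] 0.63 [0.6092 0.2666]
```

View pics/c7.png

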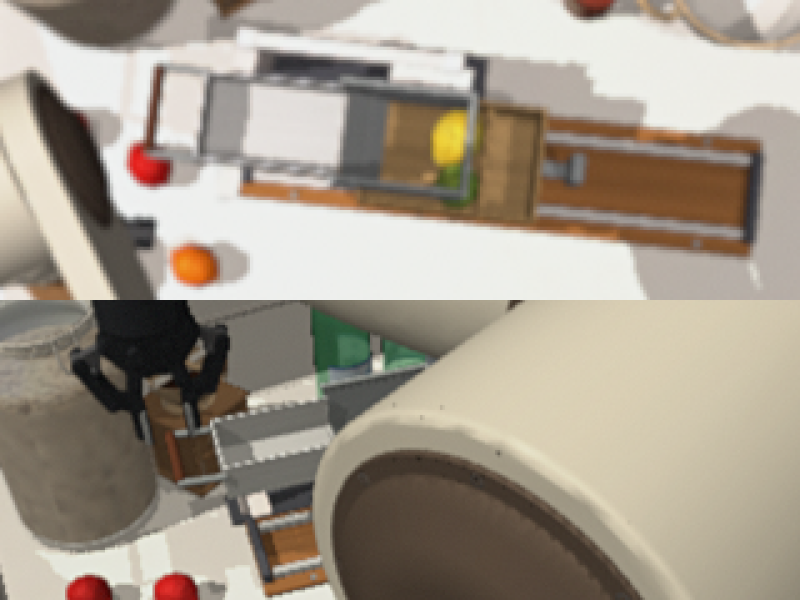

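The pan is empty and level, with its bar back at (0.609,0.267). Both fruits are in the large compartment, the box is under the spout and the gripper is clear. I'm handing in.

```bash
python3 -c "
from cell import manip
print(manip.hand_in())"
```

```text
the job is handed in; nothing more can be done
None
```

I handed the job in at about 22 s. The box is under the spout, within a few millimetres of centre by the camera. The lemon and lime are in its large compartment, the pan is back level, and I saw nothing else on the worktop disturbed.

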